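# Put the washed flat turners and spreaders away in the cutlery drawer

### The arm

A 6-joint arm with a two-finger parallel gripper is mounted at the origin on the work surface. World frame = base frame: x ahead of the robot, y to its left, z up, the work surface at z = 0. Lengths are in m, angles in rad, forces in N, time in s.
With the tool pointing down it reaches from about 0.375 to 0.975 m from the base axis. Payload 3.8 kg.
Tool frame: the origin (TCP) lies midway between the tips of the shut fingers; the grasp point (between the pads) lies 19 mm behind it; z points along the fingers, y is the line along which they close (so a half turn about z gives the same grasp; the last joint's range is limited). The gripper opens to 85 mm and grips with 20 to 120 N. Pads are 22 mm wide; open, the fingers measure 114 mm over their backs; the gripper's body (76 mm by 85 mm) begins 54 mm behind the grasp point. The pads swing forward as they close: fully open they stand 13 mm farther back than shut.
Start: joints at [-1.163, 0.264, 1.604, -0, 1.274, -0.037], TCP at [0.29, -0.609, 0.231] pointing down, gripper open.
Joint ranges: [-2.63, 2.63], [-0.94, 2.18], [0.31, 2.57], [-1.31, 4.45], [0, 2.66], [-2.55, 2.55]. Speed limits (rad/s): [2.57, 2.57, 3.14, 3.14, 3.14, 3.14].

### API

Orientations are given as a rotation vector (axis times angle).
In Python, from workcell import bot gives the robot as it stands.
- The arm moves only by the tool step_arm, never from a script. Its argument "motion" is a list of rows, each a list of 5 numbers: the finger opening in cm, from 0 to 8.54, then the shift along the tool's x, y, z in cm, then the turn about the tool's z in degrees. In form: [[claw, dx, dy, dz, twist], ...]. A call has 1 to 20 rows; each row is the pose to reach, as a shift and turn from the pose commanded when the call began, along the tool's axes at that moment; what a row does not reach only later rows make up. A row lasts 1/10 s, in which the tool goes at most 50 mm and 8.59 degrees, less where a joint would pass 70% of its speed; a pose out of reach is approached as far as the arm can. A call with a gripper value outside its range is refused whole. The fingers move at their own pace and stop on an object; "force" is the grip in N (left out, the last holds). Time passes only in rows, so rows that repeat a pose let the fingers close. It gives the time, the measured TCP pose, the force, the opening and the grip force at its end, in the units of the state.
- bot.read_state(): the state, without advancing time (a new reading comes with each control period).
- bot.read_camera(name): name is "side" or "top" or "wrist"; returns (picture, depth): 420x560x3 uint8, red, green, blue; 420x560 float32, m along the optical axis (not along the pixel's ray), 0 where there is no reading.
- bot.calibration(name): a dict with "mtx" (3x3 intrinsics, pixels), "origin" and "orientation" of the camera in the world; the wrist camera has in their place "T_tool_cam" (4x4, takes a point from camera to tool coordinates, whose origin is the TCP and whose axes are the flange's). Camera axes: x right, y up, looking along -z (the intrinsics and any distortion apply to the point x, -y, -z); pixel columns grow to the right and rows downward; lengths in m; the calibration is good to about 2 mm. The wrist camera is an equidistant fisheye: a pixel r from the principal point sees the ray r / f radians off the axis. A picture is of the moment at which its call begins: read the wrist's pose just before it. calibration takes no time and is no camera call.
- bot.finish_job(): hands the job in; it is judged then, once.
The state is a dict: "time": time; "q": joint angles; "joint_vel": joint speeds; "joint_torque": joint torques, N m; "tool_pos": TCP position; "tcp_rot": TCP orientation; "wrist_force": force on the tool from outside, world axes, zero at the start; "torque": the same for the moment, N m; "width": opening from 0.0 (shut) to 1.0 (fully open); "grip_force": force on a finger pad.
Only numpy, scipy, OpenCV 4.12 (cv2) and the standard library are available. Lean on these libraries where they do the work, as an engineer would, in place of code of your own. Each camera call takes 0.05 s, during which the arm holds its last target. There are 200 camera calls.

### The job

Put the washed tools away: pull the cutlery drawer well open, then take every flat steel tool from the draining board (they are too thin to grasp where they lie, so slide each one's handle out over the board's front edge to get a grip on it) and lay it flat and lengthwise in the drawer, broad slotted turners in the wide compartment and slim spreaders in the narrow one. When all of them are in, push the drawer fully shut, and leave the jar, the tumbler and the mortar where they stand.

Things in the scene. Friction and masses are not known exactly. Their poses are not given: they have to be found in the camera images.
- board: wooden draining board, fixed: 280 mm deep (x) by 380 mm wide (y), its flat top 60 mm above the counter, a rim 12 mm wide and 12 mm high along both sides and the back, none at the front; solid from 12 mm above the counter. Origin at counter height under its centre; x points away from the robot, so the open straight front edge is at x = -140 mm. z up.
- cabinet: cutlery drawer unit standing on the counter, fixed: 290 mm deep (x) by 290 mm wide (y), 85 mm high. Origin at counter height under the middle of its front, which faces the robot; x points into the cabinet, so the drawer slides out towards -x. The shut drawer's front is at x = 0, the front edge of the top board at x = +15 mm. z up.
- drawer (a joint): how far the drawer is out, in m: 0 shut, 0.235 fully out. It runs with a light steady drag of about 1.5 N plus 6 N per m/s and stays where it is left. May start a little ajar.
- drawer_handle (a point): middle of the drawer's straight bar handle: a round bar 11 mm thick and 120 mm long, along the cabinet's y, 35 mm (bar centre) in front of the drawer front and 52 mm above the counter, clear above and below; axes as the cabinet's.
- bay_wide (a point): middle of the front end of the floor of the wide compartment (the left one, +y), against the drawer front: inside 140 mm wide (y), 240 mm long (to +x); floor 17 mm above the counter, outer walls 45 mm high, partition 35 mm, top of the drawer front 78 mm above the counter. Axes as the cabinet's; moves with the drawer. Fully out, it is open above up to x = +225 mm; the rest is under the cabinet's top.
- bay_narrow (a point): middle of the front end of the floor of the narrow compartment (right one, -y), against the drawer front: 108 mm wide (y) and 240 mm long (x) inside; otherwise as the wide one.
- turner_a: flat steel turner (slotted spatula) of 3 mm sheet, 0.10 to 0.16 kg, 180 mm long: blade 75 mm long and 50 mm wide, handle 105 mm long and 22 mm wide. Lies flat, handle towards the board's front edge. Origin on the underside at mid-length; x towards the blade (ends at -90 and +90 mm, centre of mass +20 mm). A fingertip pressed on it with 8 to 15 N drags it along. May be absent.
- turner_b: second, same flat steel turner (slotted spatula) of 3 mm sheet, 0.10 to 0.16 kg, 180 mm long: blade 75 mm long and 50 mm wide, handle 105 mm long and 22 mm wide. Lies flat, handle towards the board's front edge. Origin on the underside at mid-length; x towards the blade (ends at -90 and +90 mm, centre of mass +20 mm). A fingertip pressed on it with 8 to 15 N drags it along. May be absent.
- spreader_a: flat steel spreader (slim palette knife) of 3 mm sheet, 0.09 to 0.14 kg, 180 mm long: blade 100 mm long and 32 mm wide, handle 80 mm long and 22 mm wide. Lies flat, handle towards the board's front edge. Origin on the underside at mid-length; x towards the blade (ends at -90 and +90 mm, centre of mass +10 mm). A fingertip pressed on it with 8 to 15 N drags it along. May be absent.
- spreader_b: second, same flat steel spreader (slim palette knife) of 3 mm sheet, 0.09 to 0.14 kg, 180 mm long: blade 100 mm long and 32 mm wide, handle 80 mm long and 22 mm wide. Lies flat, handle towards the board's front edge. Origin on the underside at mid-length; x towards the blade (ends at -90 and +90 mm, centre of mass +10 mm). A fingertip pressed on it with 8 to 15 N drags it along. May be absent.
- spreader_c: third, same flat steel spreader (slim palette knife) of 3 mm sheet, 0.09 to 0.14 kg, 180 mm long: blade 100 mm long and 32 mm wide, handle 80 mm long and 22 mm wide. Lies flat, handle towards the board's front edge. Origin on the underside at mid-length; x towards the blade (ends at -90 and +90 mm, centre of mass +10 mm). A fingertip pressed on it with 8 to 15 N drags it along. May be absent.
- jar: spice jar of amber glass with a steel lid, 62 mm across and 69 mm high, standing on the cabinet's top. Origin under its centre. Not part of the job; leave it alone.
- tumbler: steel drinking tumbler, 74 mm across at the rim and 100 mm high, on the counter to the left of the board. Origin under its centre. Not part of the job; leave it alone.
- mortar: stone mortar, 100 mm across and 65 mm high, its pestle in it up to 125 mm, on the counter to the right of the cabinet. Origin under its centre. Not part of the job; leave it alone.
Not all that is in view belongs to the job. What is shaped like the spreader_b but green is not meant.

How it is judged:
On the way, in this order (a step that is already met when the one before it is completed fails the run):
1. the drawer is pulled well open (at least 150 mm) (value of joint drawer above 0.15 m), for 0.2 s.
2. every tool lies in its compartment of the drawer (y of turner_a in the frame of bay_wide between -0.06 and 0.06 m and x of turner_a in the frame of bay_wide between 0.075 and 0.165 m and z of turner_a in the frame of bay_wide between -0.006 and 0.025 m and (angle between turner_a's own z axis and vertical below 0.2 rad or angle between turner_a's own z axis and vertical above 2.94 rad) and y of turner_b in the frame of bay_wide between -0.06 and 0.06 m and x of turner_b in the frame of bay_wide between 0.075 and 0.165 m and z of turner_b in the frame of bay_wide between -0.006 and 0.025 m and (angle between turner_b's own z axis and vertical below 0.2 rad or angle between turner_b's own z axis and vertical above 2.94 rad) and y of spreader_a in the frame of bay_narrow between -0.046 and 0.046 m and x of spreader_a in the frame of bay_narrow between 0.075 and 0.165 m and z of spreader_a in the frame of bay_narrow between -0.006 and 0.025 m and (angle between spreader_a's own z axis and vertical below 0.2 rad or angle between spreader_a's own z axis and vertical above 2.94 rad) and y of spreader_b in the frame of bay_narrow between -0.046 and 0.046 m and x of spreader_b in the frame of bay_narrow between 0.075 and 0.165 m and z of spreader_b in the frame of bay_narrow between -0.006 and 0.025 m and (angle between spreader_b's own z axis and vertical below 0.2 rad or angle between spreader_b's own z axis and vertical above 2.94 rad) and y of spreader_c in the frame of bay_narrow between -0.046 and 0.046 m and x of spreader_c in the frame of bay_narrow between 0.075 and 0.165 m and z of spreader_c in the frame of bay_narrow between -0.006 and 0.025 m and (angle between spreader_c's own z axis and vertical below 0.2 rad or angle between spreader_c's own z axis and vertical above 2.94 rad)), for 0.2 s.
At the end, for the whole second after the job is handed in: each tool present lies flat (within 0.2 rad, either face up), at rest, in its compartment: its middle within 60 mm (turner, wide) or 46 mm (spreader, narrow) of the centre line, within 45 mm of the middle lengthwise, at most 25 mm above the floor; the drawer is shut to within 6 mm (all of step 2 and linear speed of each of turner_a, turner_b, spreader_a, spreader_b, spreader_c below 0.02 m/s and value of joint drawer below 0.006 m); the robot touches nothing.
It fails at once if the jar is knocked over or pushed more than 30 mm from its place (distance of jar from where it was at the start of the episode above 0.03 m or angle between jar's own z axis and vertical above 0.5 rad).
It fails at once if the tumbler is knocked over or pushed more than 30 mm from its place (distance of tumbler from where it was at the start of the episode above 0.03 m or angle between tumbler's own z axis and vertical above 0.5 rad).
It fails at once if the mortar is knocked over or pushed more than 30 mm from its place (distance of mortar from where it was at the start of the episode above 0.03 m or angle between mortar's own z axis and vertical above 0.5 rad).
Of turner_a, turner_b, spreader_a, spreader_b, spreader_c only 3 to 5 are there at a start; the rules pass over those that are not, and their reading is None.
At some moment in a run one of turner_a, turner_b, spreader_a, spreader_b, spreader_c may be knocked a few centimetres aside while the robot is not near it.
It also fails if it takes over 210 s, if anything falls off the work surface, if the arm or the gripper's body presses on something with over 40 N, if the wrist force passes 120 N, or if a joint passes its speed limit or range.

## Working session

There is one attempt and no reset: what is moved stays moved. The work goes in short steps, Python scripts to look and compute and a tool call to move; the robot and the scene stay as the last step left them, time stands still between calls to the robot, and variables do not carry over. Pictures are saved under pics/ and viewed, at most 14 in all, crops included, and the job is handed in when it is done.

Besides the shell and the picture viewer there is one more tool, called after ">>>" as name(argument=value, ...), one argument or row to a line, values as JSON. step_arm: Moves the arm, as the interface text tells. Its arguments: {"type":"object","properties":{"motion":{"type":"array","items":{"type":"array","items":{"type":"number"}}},"force":{"type":"number"}},"required":["motion"]}

```bash
mkdir -p pics; ls
cat > h.py <<'E'
from workcell import bot
import numpy as np, cv2
from scipy.spatial.transform import Rotation as R
def cal(n):
    c=bot.calibration(n); o=np.array(c["orientation"],float)
    M=R.from_rotvec(o).as_matrix() if o.size==3 else (o if o.shape==(3,3) else R.from_quat(o).as_matrix())
    return np.array(c["mtx"]),np.array(c["origin"]),M,c
def shot(n,f=None):
    p,d=bot.read_camera(n)
    if f: cv2.imwrite("pics/"+f,cv2.cvtColor(p,cv2.COLOR_RGB2BGR))
    return p,d
def ray(n,uv):
    K,o,M,c=cal(n); uv=np.atleast_2d(np.array(uv,float))
    d=np.c_[(uv[:,0]-K[0,2])/K[0,0],-(uv[:,1]-K[1,2])/K[1,1],-np.ones(len(uv))]
    return o,d@M.T
def onplane(n,uv,z):
    o,d=ray(n,uv); return o+d*((z-o[2])/d[:,2])[:,None]
E
python3 - <<'E'
from h import *
for n in("side","top","wrist"): print(n,bot.calibration(n))
shot("top","top1.png");shot("side","side1.png")
print(bot.read_state())
E
```

```text
pics
side {'mtx': array([[395.3758825 ,   0.        , 276.25151416],
       [  0.        , 395.3758825 , 212.62081837],
       [  0.        ,   0.        ,   1.        ]]), 'origin': array([-0.08450158,  0.88331267,  1.04268954]), 'orientation': array([ 0.30933502, -1.04621442, -2.38203924])}
top {'mtx': array([[510.87319314,   0.        , 283.7605377 ],
       [  0.        , 510.87319314, 205.23314082],
       [  0.        ,   0.        ,   1.        ]]), 'origin': array([ 0.3664824 , -0.03915706,  1.68446309]), 'orientation': array([ 0.06963484, -0.05917564, -1.56455348])}
wrist {'mtx': array([[325.1922621 ,   0.        , 275.94859032],
       [  0.        , 325.1922621 , 205.09259459],
       [  0.        ,   0.        ,   1.        ]]), 'T_tool_cam': array([[-9.37602813e-04,  9.64250940e-01,  2.64989144e-01,
         6.64657947e-02],
       [ 9.99999290e-01,  7.09144722e-04,  9.57807851e-04,
        -2.28068694e-04],
       [ 7.35651467e-04,  2.64989854e-01, -9.64250920e-01,
        -1.43301950e-01],
       [ 0.00000000e+00,  0.00000000e+00,  0.00000000e+00,
         1.00000000e+00]])}
{'time': 0.1, 'q': array([-1.16289623e+00,  2.64706841e-01,  1.60526099e+00, -5.34823384e-05,
        1.27368800e+00, -3.69036260e-02]), 'joint_vel': array([-0.0005291 , -0.00411435, -0.00275092, -0.00148932, -0.0025486 ,
       -0.00032988]), 'joint_torque': array([ 1.50329065e-04, -5.16706467e+01, -3.68589807e+01, -1.01823787e-04,
        6.31393574e-03, -1.92720267e-05]), 'tool_pos': array([ 0.29015432, -0.608715  ,  0.23005424]), 'tcp_rot': array([-3.06224257e+00, -6.92529233e-01,  6.76219737e-04]), 'wrist_force': array([ 0.56234778, -0.45454277, -0.60800833]), 'torque': array([ 0.00160457,  0.02525936, -0.01483712]), 'grip_force': 0.0, 'width': 0.9982702332140395}
```

View pics/top1.png

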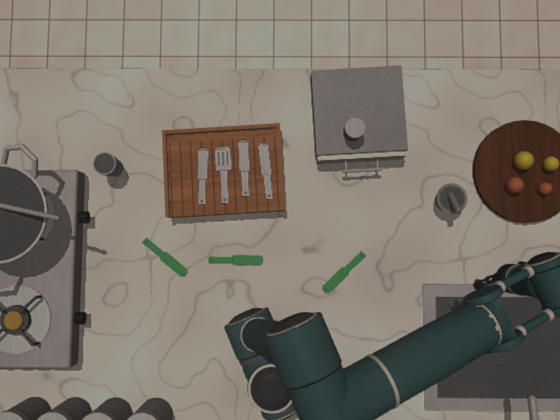

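View pics/side1.png

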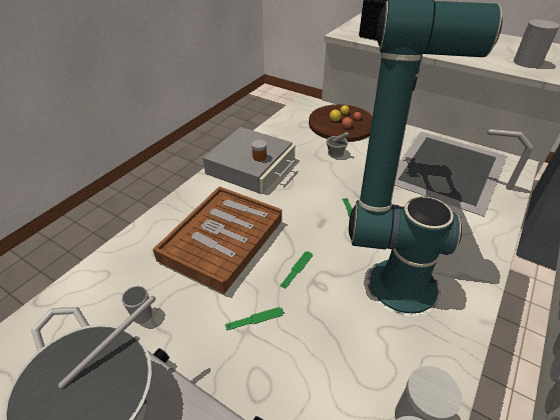

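Candidates: steel slims at top (203,177), (244,168), (266,170); slotted turner (224,172). The green look-alikes at (165,257), (236,260), (344,272) are not meant. The jar is at (354,128), tumbler (108,165) and mortar (452,198). Next I measure the poses and check with a close crop.

```bash
cat > m.py <<'E'
from h import *
def tools(p,box=(155,115,295,225),z=.0625,n="top",smax=70,vmin=90):
    x0,y0,x1,y1=box
    hsv=cv2.cvtColor(p,cv2.COLOR_RGB2HSV)
    m=((hsv[...,1]<smax)&(hsv[...,2]>vmin)).astype(np.uint8)
    r=np.zeros_like(m); r[y0:y1,x0:x1]=m[y0:y1,x0:x1]
    k,l,s,c=cv2.connectedComponentsWithStats(r)
    out=[]
    for i in range(1,k):
        if s[i,4]<150 or s[i,4]>1500: continue
        v,u=np.nonzero(l==i); P=onplane(n,np.c_[u,v],z)[:,:2]
        mu=P.mean(0); a=np.linalg.svd(P-mu,full_matrices=False)[2][0]; a=a*np.sign(a[0]+1e-9)
        t=(P-mu)@a; mid=mu+a*(t.min()+t.max())/2
        b=np.array([-a[1],a[0]]); s_=(P-mid)@b; tt=(P-mid)@a
        w=[np.ptp(s_[(tt>lo)&(tt<lo+.03)]) for lo in(-.08,.05)]
        out.append((c[i].round(1),mid,np.degrees(np.arctan2(a[1],a[0])),np.ptp(t),w))
    return out
E
python3 - <<'E'
from m import *
p,d=shot("top")
for o in tools(p): print(o[0],o[1].round(4),round(o[2],1),o[3].round(4),np.round(o[4],3))
hsv=cv2.cvtColor(p,cv2.COLOR_RGB2HSV)
print("board hsv",hsv[205,210],"cab",hsv[90,340],hsv[178,205], hsv[178,203],hsv[60,440])
crop=cv2.resize(p[55:230,150:420],None,fx=2.9,fy=2.9,interpolation=cv2.INTER_CUBIC)
cv2.imwrite("pics/c1.png",crop[...,::-1])
for nm,uv,z in [("jar",(354,128),.154),("tumb",(108,165),.1),("mort",(452,198),.065),("handle",(361,176),.052)]: print(nm,onplane("top",uv,z).round(3))
E
```

```text
[243.9 165.5] [0.6209 0.1001] 3.4 0.1793 [0.021 0.033]
[265.7 168.6] [0.611  0.0299] 7.3 0.1801 [0.023 0.033]
[223.2 169.4] [0.5982 0.1659] 3.2 0.1792 [0.022 0.049]
[202.2 173.6] [0.5931 0.2341] -0.6 0.1809 [0.023 0.033]
board hsv [ 12 141 107] cab [ 12  23 111] [  5  24 130] [ 12  26 127] [ 20  33 154]
jar [[ 0.729 -0.241  0.154]]
tumb [[0.621 0.524 0.1  ]]
mort [[ 0.525 -0.562  0.065]]
handle [[ 0.596 -0.276  0.052]]
```

View pics/c1.png

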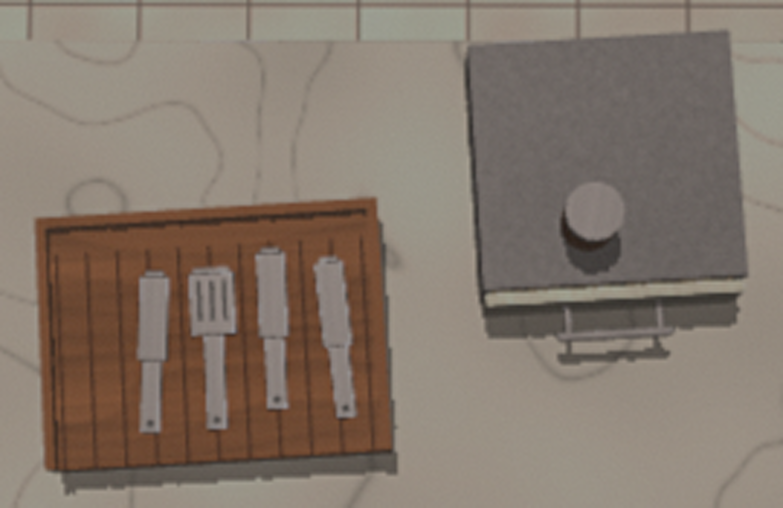

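The crop shows three spreaders and one turner on the board, and all four are steel. The drawer is shut or nearly so. The handle bar runs (559,336)-(673,329) in the crop.

```bash
cat > g.py <<'E'
import sys
from h import *
# usage: g.py x y z yaw -> tool-axis shift cm and twist deg from present pose
def go(x,y,z,yaw):
    s=bot.read_state(); M=R.from_rotvec(s["tcp_rot"]).as_matrix()
    d=M.T@(np.array([x,y,z])-s["tool_pos"])*100
    y0=np.degrees(np.arctan2(M[1,0],M[0,0])); t=-((yaw-y0+180)%360-180)
    print("shift",d.round(2),"twist",round(t,1),"| yaw",round(y0,1),"t",round(s["time"],2))
if __name__=="__main__": 
    v=list(map(float,sys.argv[1:]))
    for i in range(0,len(v),4): go(*v[i:i+4])
E
python3 - <<'E'
from h import *
c=lambda u,v:(150+u/2.9,55+v/2.9)
f=lambda L,z:onplane("top",[c(*q) for q in L],z).round(4)
B=f([(48,470),(393,452),(376,199),(37,218)],.06);print("board",B)
C=f([(487,292),(746,276),(729,32),(470,45)],.085);print("cab",C)
H=f([(559,336),(673,329)],.052);print("handle",H,H.mean(0))
for P in(B,C,H):
    e=P[0]-P[1];print(np.degrees(np.arctan2(-e[0],e[1])))
E
python3 g.py .596 -.276 .15 88
```

```text
board [[ 0.4603  0.3456  0.06  ]
 [ 0.4821 -0.0337  0.06  ]
 [ 0.7648 -0.0132  0.06  ]
 [ 0.7417  0.3648  0.06  ]]
cab [[ 0.6559 -0.1354  0.085 ]
 [ 0.6748 -0.4179  0.085 ]
 [ 0.948  -0.403   0.085 ]
 [ 0.9324 -0.1166  0.085 ]]
handle [[ 0.6128 -0.2174  0.052 ]
 [ 0.6212 -0.3439  0.052 ]] [ 0.617   -0.28065  0.052  ]
3.2894157351743667
3.8275359231116184
3.7990436736316884
shift [ 41.92 -16.87   8.06] twist -62.5 | yaw 25.5 t 0.15
```

```bash
python3 g.py .615 -.281 .16 93.8
```

```text
shift [ 43.42 -15.6    7.05] twist -68.3 | yaw 25.5 t 0.15
```

>>> step_arm(
  motion=[
    [3, 43.4, -15.6, 4, -68.3],
    [3, 43.4, -15.6, 4, -68.3],
    [3, 43.4, -15.6, 4, -68.3],
    [3, 43.4, -15.6, 4, -68.3],
    [3, 43.4, -15.6, 4, -68.3],
    [3, 43.4, -15.6, 4, -68.3],
    [3, 43.4, -15.6, 4, -68.3],
    [3, 43.4, -15.6, 4, -68.3],
    [3, 43.4, -15.6, 4, -68.3],
    [3, 43.4, -15.6, 4, -68.3],
    [3, 43.4, -15.6, 7, -68.3],
    [3, 43.4, -15.6, 7, -68.3],
    [3, 43.4, -15.6, 7, -68.3],
    [3, 43.4, -15.6, 7, -68.3],
  ],
  force=40,
)

```text
time: 1.55
tool_pos: [0.615, -0.2828, 0.1623]
tcp_rot: [2.148, 2.292, 0.0]
wrist_force: [-0.5, 0.4, 0.7]
width: 0.352
grip_force: 0.0
```

```bash
python3 g.py .6155 -.281 .036 93.8
python3 - <<'E'
from h import *
shot("wrist","w1.png")
E
```

```text
shift [ 0.18  0.06 12.63] twist -0.1 | yaw 93.7 t 1.55
```

View pics/w1.png

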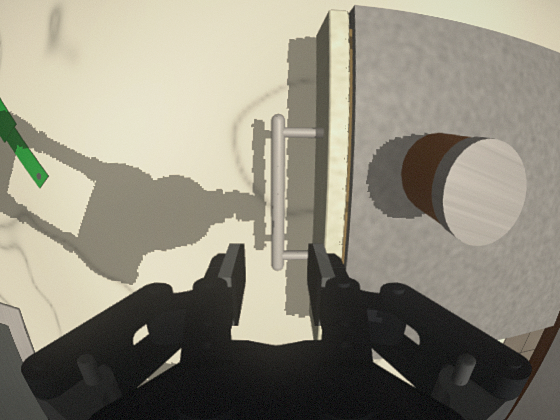

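The view shows the bar at column 278, rows 115-270, between the fingers (columns 240-310). I'm checking where the bar's middle lies along its length.

```bash
cat >> h.py <<'E'
def wplane(uv,z,s=None):
    c=bot.calibration("wrist");K=c["mtx"];T=c["T_tool_cam"];s=s or bot.read_state()
    M=R.from_rotvec(s["tcp_rot"]).as_matrix(); uv=np.atleast_2d(np.array(uv,float))
    x=(uv-K[:2,2])/K[0,0]; r=np.linalg.norm(x,axis=1)+1e-12
    d=np.c_[x[:,0]/r*np.sin(r),-x[:,1]/r*np.sin(r),-np.cos(r)]
    d=d@T[:3,:3].T@M.T; o=M@T[:3,3]+s["tool_pos"]
    return o+d*((z-o[2])/d[:,2])[:,None]
E
python3 - <<'E'
from h import *
print(wplane([(278,118),(278,268)],.055), wplane([(320,130),(318,255)],.055))
E
```

```text
[[ 0.61200203 -0.21606768  0.055     ]
 [ 0.6201456  -0.34058613  0.055     ]] [[ 0.64486801 -0.22290241  0.055     ]
 [ 0.65320326 -0.32644056  0.055     ]]
```

>>> step_arm(
  motion=[
    [3, 0.4, 0, 4, 0],
    [3, 0.4, 0, 8, 0],
    [3, 0.4, 0, 11, 0],
    [3, 0.4, 0, 12.5, 0],
    [3, 0.4, 0, 12.5, 0],
    [0.5, 0.4, 0, 12.5, 0],
    [0.5, 0.4, 0, 12.5, 0],
    [0.5, 0.4, 0, 12.5, 0],
    [0.5, 0.4, 0, 12.5, 0],
    [0.5, 0.4, 0, 12.5, 0],
    [0.5, 0.4, 0, 12.5, 0],
  ],
  force=40,
)

```text
time: 2.7
tool_pos: [0.6161, -0.2788, 0.0381]
tcp_rot: [2.145, 2.291, 0.001]
wrist_force: [0.6, -1.3, 5.3]
width: 0.11
grip_force: 39.4
```

>>> step_arm(
  motion=[
    [0.5, 0, -1, 0, 0],
    [0.5, 0, -2.5, 0, 0],
    [0.5, 0, -4.5, 0, 0],
    [0.5, 0, -6.5, 0, 0],
    [0.5, 0, -8.5, 0, 0],
    [0.5, 0, -10.5, 0, 0],
    [0.5, 0, -12.5, 0, 0],
    [0.5, 0, -14.5, 0, 0],
    [0.5, 0, -16.5, 0, 0],
    [0.5, 0, -18.5, 0, 0],
    [0.5, 0, -20.3, 0, 0],
    [0.5, 0, -21.7, 0, 0],
    [0.5, 0, -22.6, 0, 0],
    [0.5, 0, -23.2, 0, 0],
    [0.5, 0, -23.2, 0, 0],
    [0.5, 0, -23.2, 0, 0],
  ],
)

```text
time: 4.3
tool_pos: [0.3837, -0.2933, 0.038]
tcp_rot: [2.146, 2.292, 0.001]
wrist_force: [-0.3, 2.4, 12.3]
width: 0.109
grip_force: 41.3
```

>>> step_arm(
  motion=[
    [3, 0, 0, 0, 0],
    [3, 0, 0, 0, 0],
    [3, 0, 0, 0, 0],
    [3, 0, 0, -4, 0],
    [3, 0, 0, -8, 0],
    [3, 0, 0, -13, 0],
    [3, 0, 0, -18, 0],
    [3, 0, 0, -22, 0],
    [3, 0, 0, -22, 0],
    [3, 0, 0, -22, 0],
  ],
)

```text
time: 5.3
tool_pos: [0.3836, -0.2933, 0.257]
tcp_rot: [2.146, 2.292, 0.0]
wrist_force: [-1.1, 0.0, -1.2]
width: 0.352
grip_force: 0.0
```

Run:
```python
from m import *
p,d=shot("top")
for o in tools(p): print(o[0],o[1].round(4),round(o[2],1),o[3].round(4),np.round(o[4],3))
cv2.imwrite("pics/c2.png",cv2.resize(p[110:290,290:450],None,fx=3.3,fy=3.3,interpolation=cv2.INTER_CUBIC)[...,::-1])
shot("wrist","w2.png"); s=bot.read_state();print(s["tool_pos"],s["tcp_rot"])
```

```text
[243.9 165.6] [0.6209 0.1001] 3.5 0.1793 [0.021 0.033]
[265.7 168.7] [0.611  0.0298] 7.3 0.1801 [0.023 0.033]
[223.3 169.4] [0.5982 0.1658] 3.2 0.1792 [0.022 0.049]
[202.3 173.7] [0.593  0.2339] -0.5 0.1809 [0.023 0.033]
[ 0.38229624 -0.29222057  0.25423363] [-2.14447541e+00 -2.29094290e+00  2.01372366e-04]
```

View pics/w2.png

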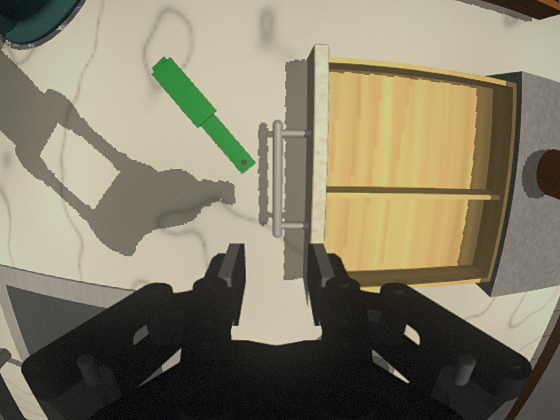

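The drawer is open, with the partition at rows 188-198 (columns 328-500) and the inner front edge at column 328. The wide bay is up (+y) and the narrow one below. The green look-alike at (205,115) is clear of the drawer.

Run:
```python
from h import *
print("front inner",wplane([(328,66),(328,280)],.078).round(4))
print("part",wplane([(335,191),(495,197)],.035).round(4))
print("part52",wplane([(335,191),(495,197)],.052).round(4))
print("walls45",wplane([(420,66),(420,287)],.045).round(4))
a=np.radians(3.8);X=np.array([np.cos(a),np.sin(a)]);Y=np.array([-X[1],X[0]])
H=np.array([.3836,-.2933]); 
def f(P): return np.c_[(P[:,:2]-H)@X,(P[:,:2]-H)@Y].round(4)
for uv,z in([(328,66),(328,280)],.078),([(335,191),(495,197)],.035),([(420,66),(420,287)],.045): print(f(wplane(uv,z)))
```

```text
front inner [[ 0.4238 -0.1689  0.078 ]
 [ 0.446  -0.395   0.078 ]]
part [[ 0.4499 -0.3026  0.035 ]
 [ 0.6784 -0.293   0.035 ]]
part52 [[ 0.4465 -0.299   0.052 ]
 [ 0.6643 -0.2899  0.052 ]]
walls45 [[ 0.5357 -0.1468  0.045 ]
 [ 0.5813 -0.4212  0.045 ]]
[[ 0.0484  0.1214]
 [ 0.0556 -0.1056]]
[[ 0.0656 -0.0137]
 [ 0.2942 -0.0193]]
[[ 0.1615  0.1361]
 [ 0.1888 -0.1407]]
```

```bash
python3 g.py .631 .032 .08 7.3
```

```text
shift [30.67 27.   17.43] twist 86.5 | yaw 93.8 t 5.4
```

>>> step_arm(
  motion=[
    [0, 30.7, 27, 10, 86.5],
    [0, 30.7, 27, 10, 86.5],
    [0, 30.7, 27, 10, 86.5],
    [0, 30.7, 27, 10, 86.5],
    [0, 30.7, 27, 10, 86.5],
    [0, 30.7, 27, 10, 86.5],
    [0, 30.7, 27, 10, 86.5],
    [0, 30.7, 27, 10, 86.5],
    [0, 30.7, 27, 10, 86.5],
    [0, 30.7, 27, 10, 86.5],
    [0, 30.7, 27, 14, 86.5],
    [0, 30.7, 27, 17.4, 86.5],
    [0, 30.7, 27, 17.4, 86.5],
    [0, 30.7, 27, 17.4, 86.5],
  ],
  force=30,
)

```text
time: 6.8
tool_pos: [0.6302, 0.031, 0.0797]
tcp_rot: [-3.135, -0.2, 0.009]
wrist_force: [0.4, 0.1, -0.0]
width: 0.001
grip_force: 0.0
```

>>> step_arm(
  motion=[
    [0, 0, 0, 0.8, 0],
    [0, 0, 0, 1.2, 0],
    [0, 0, 0, 1.5, 0],
    [0, 0, 0, 1.7, 0],
    [0, 0, 0, 1.7, 0],
    [0, 0, 0, 1.7, 0],
  ],
)

```text
time: 7.4
tool_pos: [0.6326, 0.0311, 0.0656]
tcp_rot: [3.135, 0.2, 0.001]
wrist_force: [-0.5, 0.1, -1.4]
width: -0.003
grip_force: 0.0
```

>>> step_arm(
  motion=[
    [0, 0, 0, 0.1, 0],
    [0, 0, 0, 0.2, 0],
    [0, 0, 0, 0.2, 0],
    [0, 0, 0, 0.2, 0],
  ],
)

```text
time: 7.8
tool_pos: [0.6324, 0.0311, 0.0632]
tcp_rot: [3.135, 0.2, -0.0]
wrist_force: [0.9, -0.1, -0.1]
width: -0.004
grip_force: 0.0
```

>>> step_arm(
  motion=[
    [0, 0, 0, 0.1, 0],
    [0, 0, 0, 0.2, 0],
    [0, 0, 0, 0.2, 0],
    [0, 0, 0, 0.2, 0],
  ],
)

```text
time: 8.2
tool_pos: [0.6327, 0.0311, 0.0631]
tcp_rot: [3.135, 0.2, 0.001]
wrist_force: [-4.0, -0.7, 9.2]
width: 0.002
grip_force: 4.5
```

>>> step_arm(
  motion=[
    [0, 0, 0, 0.06, 0],
    [0, -0.5, 0, 0.06, 0],
    [0, -1.2, 0, 0.06, 0],
    [0, -2, 0, 0.06, 0],
    [0, -2.8, 0, 0.06, 0],
    [0, -3.6, 0, 0.06, 0],
    [0, -4.4, 0, 0.06, 0],
    [0, -5.2, 0, 0.06, 0],
    [0, -6, 0, 0.06, 0],
    [0, -6.8, 0, 0.06, 0],
    [0, -7.6, 0, 0.06, 0],
    [0, -8.4, 0, 0.06, 0],
    [0, -9, 0, 0.06, 0],
    [0, -9.5, 0, 0.06, 0],
    [0, -9.8, 0, 0.06, 0],
    [0, -9.8, 0, 0.06, 0],
  ],
)

```text
time: 9.8
tool_pos: [0.5378, 0.0186, 0.063]
tcp_rot: [3.135, 0.199, 0.009]
wrist_force: [1.3, -0.2, 7.8]
width: 0.002
grip_force: 3.8
```

>>> step_arm(
  motion=[
    [0, 0, 0, -2, 0],
    [0, 0, 0, -5, 0],
    [3.8, -3, 0, -8, 0],
    [3.8, -6, 0, -11, 0],
    [3.8, -8.5, 0, -11, 0],
    [3.8, -8.5, 0, -11, 0],
    [3.8, -8.5, 0, -11, 0],
    [3.8, -8.5, 0, -11, 0],
  ],
)

```text
time: 10.6
tool_pos: [0.4514, 0.0079, 0.1703]
tcp_rot: [-3.135, -0.2, 0.0]
wrist_force: [0.4, -0.7, -0.0]
width: 0.446
grip_force: 0.0
```

```bash
cat >> m.py <<'E'
def wtools(p,s,z=.063,smax=60,vmin=110,dbg=None):
    "steel tools seen by the wrist camera, positions on plane z; needs z .01-.2 above"
    hsv=cv2.cvtColor(p,cv2.COLOR_RGB2HSV); m=((hsv[...,1]<smax)&(hsv[...,2]>vmin)).astype(np.uint8)
    m=cv2.morphologyEx(m,cv2.MORPH_OPEN,np.ones((3,3),np.uint8))
    k,l,st,c=cv2.connectedComponentsWithStats(m)
    for i in range(1,k):
        if st[i,4]<1500: continue
        v,u=np.nonzero(l==i); P=wplane(np.c_[u,v],z,s)[:,:2]; r=cv2.minAreaRect(P.astype(np.float32)*1000)
        print(c[i].round(),st[i],np.round(r[0],1),np.round(r[1],1),round(r[2],1))
    if dbg: cv2.imwrite("pics/"+dbg,p[...,::-1])
E
python3 - <<'E'
from m import *
s=bot.read_state();p,d=shot("wrist")
wtools(p,s,dbg="w3.png"); print(s["tool_pos"])
p,d=shot("top")
for o in tools(p): print(o[0],o[1].round(4),round(o[2],1),o[3].round(4),np.round(o[4],3))
E
```

```text
[46. 54.] [  32    0   35  121 2159] [560.9 235.4] [ 31.4 117. ] 89.4
[107.  57.] [  93    0   31  117 2433] [559.2 164.5] [104.   21.6] 3.3
[181.  45.] [ 165    0   34   93 2354] [568.8  97.9] [77.6 21.7] 3.5
[275. 207.] [    0     0   560   420 94807] [338.3  80.8] [480.5 971.6] 17.1
[0.45137702 0.00792075 0.17026608]Traceback (most recent call last):
  File "<stdin>", line 5, in <module>
  File "m.py", line 15, in tools
    w=[np.ptp(s_[(tt>lo)&(tt<lo+.03)]) for lo in(-.08,.05)]
       ~~~~~~^^^^^^^^^^^^^^^^^^^^^^^^^
    return _methods._ptp(a, axis=axis, out=out, **kwargs)
           ~~~~~~~~~~~~~^^^^^^^^^^^^^^^^^^^^^^^^^^^^^^^^^
    umr_maximum(a, axis, None, out, keepdims),
    ~~~~~~~~~~~^^^^^^^^^^^^^^^^^^^^^^^^^^^^^^
ValueError: zero-size array to reduction operation maximum which has no identity
```

View pics/w3.png

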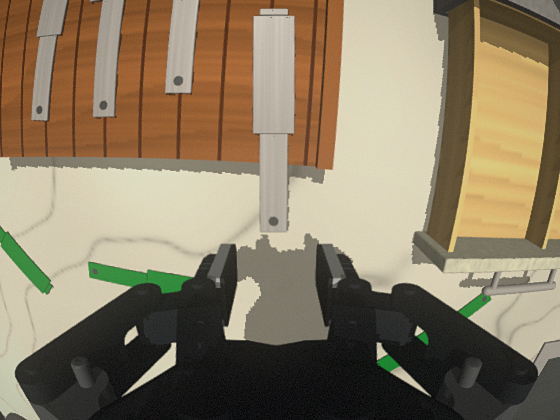

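The spreader's handle end is at (273,231) and its tip at (274,12). The board edge runs along row 165, so the handle hangs out well. The fingers' mid-column is 276.

```bash
python3 - <<'E'
from h import *
P=wplane([(273,231),(274,12),(261,165),(287,165)],.063);print(P.round(4))
a=P[1]-P[0];L=np.hypot(*a[:2]);print(L,np.degrees(np.arctan2(a[1],a[0])),"grip",P[0]+a/L*.025)
E
python3 g.py .452 .008 .05 7.3
```

```text
[[0.4267 0.0075 0.063 ]
 [0.6008 0.0287 0.063 ]
 [0.4794 0.0235 0.063 ]
 [0.482  0.0035 0.063 ]]
0.17531712185096354 6.940498513336595 grip [0.4515374  0.01056772 0.063     ]
shift [ 0.07  0.   12.01] twist -0.0 | yaw 7.3 t 10.7
```

>>> step_arm(
  motion=[
    [3.8, 0, -0.2, 4, 0],
    [3.8, 0, -0.2, 8, 0],
    [3.8, 0, -0.2, 11, 0],
    [3.8, 0, -0.2, 12, 0],
    [3.8, 0, -0.2, 12, 0],
    [1, 0, -0.2, 12, 0],
    [1, 0, -0.2, 12, 0],
    [1, 0, -0.2, 12, 0],
    [1, 0, -0.2, 12, 0],
    [1, 0, -0.2, 12, 0],
    [1, 0, -0.2, 12, 0],
  ],
  force=80,
)

```text
time: 11.8
tool_pos: [0.4521, 0.0098, 0.0518]
tcp_rot: [3.135, 0.2, 0.005]
wrist_force: [1.1, -0.2, 2.9]
width: 0.217
grip_force: 78.5
```

>>> step_arm(
  motion=[
    [1, 0, 0, -1, 0],
    [1, 0, 0, -3, 0],
    [1, 0, 0, -6, 0],
    [1, 0, 0, -10, 0],
    [1, 0, 0, -10, 0],
    [1, 0, 0, -10, 0],
  ],
)

```text
time: 12.4
tool_pos: [0.451, 0.0098, 0.1519]
tcp_rot: [3.135, 0.2, 0.003]
wrist_force: [-0.4, 0.4, -1.8]
width: 0.217
grip_force: 78.3
```

```bash
python3 g.py .4895 -.379 .15 3.8
```

```text
shift [-1.12 39.06  0.2 ] twist 3.5 | yaw 7.3 t 12.4
```

>>> step_arm(
  motion=[
    [1, -1.1, 3, 0, 0],
    [1, -1.1, 7, 0, 1],
    [1, -1.1, 11, 0, 2],
    [1, -1.1, 15, 0, 3.5],
    [1, -1.1, 19, 0, 3.5],
    [1, -1.1, 23, 0, 3.5],
    [1, -1.1, 27, 0, 3.5],
    [1, -1.1, 31, 0, 3.5],
    [1, -1.1, 35, 0, 3.5],
    [1, -1.1, 38, 0, 3.5],
    [1, -1.1, 39.1, 0, 3.5],
    [1, -1.1, 39.1, 0, 3.5],
    [1, -1.1, 39.1, 0, 3.5],
  ],
)

```text
time: 13.7
tool_pos: [0.4884, -0.3777, 0.1492]
tcp_rot: [-3.137, -0.104, 0.004]
wrist_force: [0.6, 0.7, -1.1]
width: 0.213
grip_force: 78.5
```

```bash
python3 - <<'E'
from m import *
p,d=shot("wrist","w4.png")
p,d=shot("top")
for o in tools(p): print(o[0],o[1].round(4),round(o[2],1),o[3].round(4),np.round(o[4],3))
E
python3 g.py .4895 -.379 .024 3.8
```

```text
[243.9 165.6] [0.6209 0.1001] 3.5 0.1793 [0.021 0.033]
[223.3 169.4] [0.5982 0.1658] 3.2 0.1792 [0.022 0.049]
[202.3 173.8] [0.593  0.2339] -0.5 0.1809 [0.023 0.033]
shift [ 0.07  0.18 12.59] twist 0.0 | yaw 3.8 t 13.8
```

View pics/w4.png

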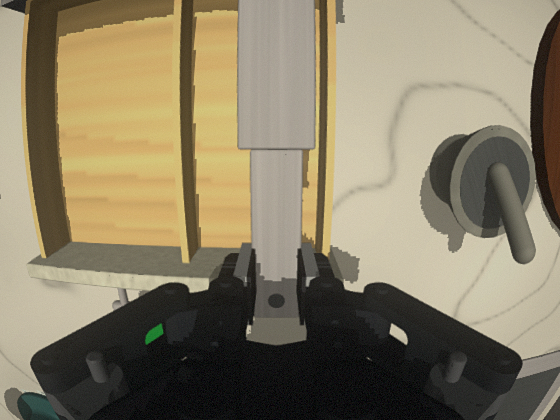

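The spreader is held straight (column 276) over the narrow bay. The right wall is at column 318 and the partition at columns 178-198.

Run:
```python
from h import *
a=np.radians(3.8);X=np.array([np.cos(a),np.sin(a)]);Y=np.array([-X[1],X[0]]);H=np.array([.3836,-.2933])
f=lambda P:np.c_[(P[:,:2]-H)@X,(P[:,:2]-H)@Y].round(4)
print("wall R in/out",f(wplane([(317,150),(332,150)],.045)),"part",f(wplane([(181,150),(193,150)],.035)),"wallL in",f(wplane([(55,60)],.045)))
print("front top inner",f(wplane([(215,243),(190,263)],.078)))
print("tcp",f(np.array([bot.read_state()["tool_pos"]])))
```

```text
wall R in/out [[ 0.1413 -0.122 ]
 [ 0.1415 -0.1337]] part [[ 0.1413 -0.0129]
 [ 0.141  -0.0232]] wallL in [[0.231  0.1057]]
front top inner [[ 0.0781 -0.0466]
 [ 0.0615 -0.0262]]
tcp [[ 0.0994 -0.0909]]
```

>>> step_arm(
  motion=[
    [1, 0.2, 0.1, 4, 0],
    [1, 0.2, 0.1, 7, 0],
    [1, 0.2, 0.1, 9.5, 0],
    [1, 0.2, 0.1, 11, 0],
    [1, 0.2, 0.1, 12, 0],
    [1, 0.2, 0.1, 12.5, 0],
    [1, 0.2, 0.1, 12.5, 0],
    [1, 0.2, 0.1, 12.5, 0],
  ],
)

```text
time: 14.6
tool_pos: [0.4923, -0.3809, 0.0269]
tcp_rot: [3.138, 0.104, 0.003]
wrist_force: [-0.0, 0.7, -1.1]
width: 0.216
grip_force: 78.5
```

>>> step_arm(
  motion=[
    [2.7, 0, 0, 0, 0],
    [2.7, 0, 0, 0, 0],
    [2.7, 0, 0, 0, 0],
    [2.7, 0, 0, -2, 0],
    [2.7, 0, 0, -5, 0],
    [2.7, 0, 0, -9, 0],
    [2.7, 0, 0, -13, 0],
    [2.7, 0, 0, -13, 0],
    [2.7, 0, 0, -13, 0],
  ],
)

```text
time: 15.5
tool_pos: [0.4924, -0.3811, 0.1579]
tcp_rot: [3.137, 0.104, 0.005]
wrist_force: [-0.6, -0.2, -0.1]
width: 0.316
grip_force: 0.0
```

```bash
cat > look.py <<'E'
from m import *
import sys
s=bot.read_state();print(s["tool_pos"].round(4))
p,d=shot("wrist",sys.argv[1] if len(sys.argv)>1 else None)
wtools(p,s,z=float(sys.argv[2]) if len(sys.argv)>2 else .02)
p,d=shot("top")
try:
    for o in tools(p): print(o[0],o[1].round(4),round(o[2],1),o[3].round(4),np.round(o[4],3))
except Exception as e: print(e)
E
python3 look.py w5.png; python3 g.py .6409 .1013 .085 3.5
```

```text
[ 0.4924 -0.3811  0.1579]
[ 50. 245.] [    0     0   207   420 20430] [279.9 -93.5] [351.7 795.5] 72.4
[436. 159.] [  323     0   237   357 59069] [ 459.8 -613. ] [522.  358.6] 18.5
[275. 112.] [ 257   22   37  201 6145] [ 555.2 -376.4] [178.8  30.9] 3.8
[243.9 165.6] [0.6209 0.1001] 3.5 0.1793 [0.021 0.033]
[223.3 169.3] [0.5982 0.1657] 3.2 0.1792 [0.022 0.049]
[202.3 173.8] [0.5945 0.2339] -0.5 0.1779 [0.023 0.033]
shift [ 18.17 -46.99   6.99] twist 0.3 | yaw 3.8 t 15.6
```

View pics/w5.png

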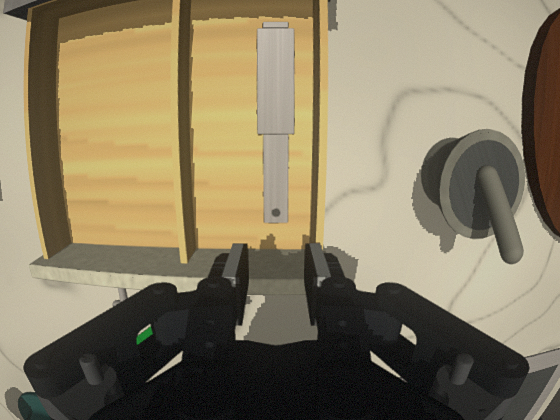

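The spreader lies straight in the narrow bay, centre about (275,112), measured mid (0.555,-0.376) and yaw 3.8 deg. Next is the spreader at (244,166) in the top view.

>>> step_arm(
  motion=[
    [0, 5, -12, -2, 0],
    [0, 18.2, -47, -2, 0],
    [0, 18.2, -47, -2, 0],
    [0, 18.2, -47, -2, 0],
    [0, 18.2, -47, -2, 0],
    [0, 18.2, -47, -2, 0],
    [0, 18.2, -47, -2, 0],
    [0, 18.2, -47, -2, 0],
    [0, 18.2, -47, -2, 0],
    [0, 18.2, -47, -2, 0],
    [0, 18.2, -47, -2, 0.3],
    [0, 18.2, -47, 2, 0.3],
    [0, 18.2, -47, 5, 0.3],
    [0, 18.2, -47, 7, 0.3],
    [0, 18.2, -47, 7, 0.3],
    [0, 18.2, -47, 7, 0.3],
  ],
  force=30,
)

```text
time: 17.2
tool_pos: [0.6408, 0.1, 0.0842]
tcp_rot: [3.14, 0.095, -0.005]
wrist_force: [-0.2, -0.1, 0.9]
width: -0.001
grip_force: 0.0
```

>>> step_arm(
  motion=[
    [0, 0, 0, 1, 0],
    [0, 0, 0, 1.5, 0],
    [0, 0, 0, 2, 0],
    [0, 0, 0, 2.2, 0],
    [0, 0, 0, 2.2, 0],
    [0, 0, 0, 2.2, 0],
    [0, 0, 0, 2.2, 0],
  ],
)

```text
time: 17.9
tool_pos: [0.6423, 0.1008, 0.0641]
tcp_rot: [-3.14, -0.096, -0.001]
wrist_force: [-0.7, -0.0, 0.5]
width: 0.001
grip_force: 0.0
```

>>> step_arm(
  motion=[
    [0, 0, 0, 0.2, 0],
    [0, 0, 0, 0.33, 0],
    [0, 0, 0, 0.36, 0],
    [0, -0.5, 0, 0.36, 0],
    [0, -1.2, 0, 0.36, 0],
    [0, -2, 0, 0.36, 0],
    [0, -3, 0, 0.36, 0],
    [0, -4, 0, 0.36, 0],
    [0, -5, 0, 0.36, 0],
    [0, -6, 0, 0.36, 0],
    [0, -7, 0, 0.36, 0],
    [0, -8, 0, 0.36, 0],
    [0, -9, 0, 0.36, 0],
    [0, -10, 0, 0.36, 0],
    [0, -10.7, 0, 0.36, 0],
    [0, -11.2, 0, 0.36, 0],
    [0, -11.4, 0, 0.36, 0],
    [0, -11.4, 0, 0.36, 0],
    [0, -11.4, 0, 0.36, 0],
  ],
)

```text
time: 19.8
tool_pos: [0.5316, 0.0943, 0.063]
tcp_rot: [-3.139, -0.096, -0.011]
wrist_force: [1.1, 0.2, 9.0]
width: -0.0
grip_force: 4.2
```

>>> step_arm(
  motion=[
    [0, 0, 0, -2, 0],
    [0, 0, 0, -5, 0],
    [3.8, -3, 0, -8, 0],
    [3.8, -6, 0, -11, 0],
    [3.8, -8.5, 0, -11, 0],
    [3.8, -8.5, 0, -11, 0],
    [3.8, -8.5, 0, -11, 0],
    [3.8, -8.5, 0, -11, 0],
  ],
)

```text
time: 20.6
tool_pos: [0.444, 0.0887, 0.1699]
tcp_rot: [3.14, 0.095, 0.0]
wrist_force: [0.2, -0.0, 0.2]
width: 0.44
grip_force: 0.0
```

```bash
cat > ov.py <<'E'
# overhanging tool under the gripper: steel blob on board columns near the image middle + handle part by depth
from m import *
import sys
s=bot.read_state(); p,d=shot("wrist"); print(s["tool_pos"].round(4))
c=bot.calibration("wrist");K=c["mtx"]
hsv=cv2.cvtColor(p,cv2.COLOR_RGB2HSV)
# height map: depth along the optical axis
v,u=np.mgrid[0:420,0:560]; x=(np.c_[u.ravel(),v.ravel()]-K[:2,2])/K[0,0]; r=np.linalg.norm(x,axis=1)+1e-12
dc=np.c_[x[:,0]/r*np.tan(r),-x[:,1]/r*np.tan(r),-np.ones(len(r))]*d.reshape(-1,1)
T=c["T_tool_cam"];M=R.from_rotvec(s["tcp_rot"]).as_matrix()
W=((dc@T[:3,:3].T+T[:3,3])@M.T+s["tool_pos"]).reshape(420,560,3)
m=((d>0)&(abs(W[...,2]-.062)<.015)&(hsv[...,1]<70)&(hsv[...,2]>90)).astype(np.uint8)
k,l,st,cc=cv2.connectedComponentsWithStats(m)
for i in range(1,k):
    if st[i,4]<1500: continue
    vv,uu=np.nonzero(l==i);P=wplane(np.c_[uu,vv],.063,s)[:,:2]
    (cx,cy),(w,h),a=cv2.minAreaRect(P.astype(np.float32)*1000)
    if h>w: w,h,a=h,w,a-90
    a=(a+90)%180-90; ax=np.array([np.cos(np.radians(a)),np.sin(np.radians(a))])
    t=(P-np.array([cx,cy])/1000)@ax; e=np.array([cx,cy])/1000+ax*t.min()
    print(cc[i].round(),"mid",round(cx,1),round(cy,1),"LxW",round(w,1),round(h,1),"yaw",round(a,1),"handle end",e.round(4),"grip",(e+.025*ax).round(4),"z",np.median(W[l==i][:,2]).round(4))
if len(sys.argv)>1: cv2.imwrite("pics/"+sys.argv[1],p[...,::-1])
E
python3 ov.py w6.png
```

```text
[0.444  0.0887 0.1699]
[109.  57.] mid 558.3 235.1 LxW 111.9 31.9 yaw -0.5 handle end [0.5024 0.2356] grip [0.5274 0.2354] z 0.0637
[188.  59.] mid 556.6 164.1 LxW 99.3 21.9 yaw 3.2 handle end [0.5071 0.1614] grip [0.5321 0.1628] z 0.0637
[274. 110.] mid 508.3 94.3 LxW 179.6 31.8 yaw 3.2 handle end [0.4186 0.0894] grip [0.4436 0.0907] z 0.0637
```

>>> step_arm(
  motion=[
    [3.8, 0, -0.2, 4, 0],
    [3.8, 0, -0.2, 8, 0],
    [3.8, 0, -0.2, 11, 0],
    [3.8, 0, -0.2, 12, 0],
    [3.8, 0, -0.2, 12, 0],
    [1, 0, -0.2, 12, 0],
    [1, 0, -0.2, 12, 0],
    [1, 0, -0.2, 12, 0],
    [1, 0, -0.2, 12, 0],
    [1, 0, -0.2, 12, 0],
    [1, 0, -0.2, 12, 0],
  ],
  force=80,
)

```text
time: 21.75
tool_pos: [0.4446, 0.0908, 0.0512]
tcp_rot: [-3.14, -0.096, -0.005]
wrist_force: [1.1, -0.2, 3.4]
width: 0.22
grip_force: 78.5
```

>>> step_arm(
  motion=[
    [1, 0, 0, -1, 0],
    [1, 0, 0, -3, 0],
    [1, 0, 0, -6, 0],
    [1, 0, 0, -10, 0],
    [1, 0, 0, -10, 0],
    [1, 0, 0, -10, 0],
  ],
)

```text
time: 22.35
tool_pos: [0.4435, 0.0907, 0.1512]
tcp_rot: [-3.14, -0.095, -0.003]
wrist_force: [0.3, 0.5, -1.1]
width: 0.22
grip_force: 78.4
```

```bash
python3 g.py .4864 -.3335 .15 3.8  .4864 -.3335 .027 3.8
```

```text
shift [ 1.7  42.6   0.12] twist -0.3 | yaw 3.5 t 22.35
shift [ 1.68 42.6  12.42] twist -0.3 | yaw 3.5 t 22.35
```

>>> step_arm(
  motion=[
    [1, 1.7, 3, 0, 0],
    [1, 1.7, 7, 0, 0],
    [1, 1.7, 11, 0, 0],
    [1, 1.7, 15, 0, 0],
    [1, 1.7, 19, 0, 0],
    [1, 1.7, 23, 0, 0],
    [1, 1.7, 27, 0, 0],
    [1, 1.7, 31, 0, 0],
    [1, 1.7, 35, 0, 0],
    [1, 1.7, 39, 0, 0],
    [1, 1.7, 42, 0, 0],
    [1, 1.7, 43, 0, 0],
    [1, 1.7, 43, 0, 0],
    [1, 1.7, 43, 0, 0],
  ],
)

```text
time: 23.75
tool_pos: [0.4853, -0.336, 0.1485]
tcp_rot: [-3.137, -0.095, 0.004]
wrist_force: [0.2, 0.4, -2.3]
width: 0.221
grip_force: 78.5
```

```bash
python3 look.py w7.png .15;  python3 g.py .4868 -.338 .027 3.8
```

```text
[ 0.4853 -0.336   0.1485]
[ 58. 230.] [    0     0   229   420 28606] [ 403.6 -189.1] [171.2 412.9] 69.1
[290. 119.] [  238     0   112   282 23711] [ 540.2 -340. ] [132.   48.2] 3.0
[472. 166.] [  371     0   189   376 49646] [ 489.8 -466.5] [289.4 163.1] 20.2
[223.3 169.4] [0.5982 0.1658] 3.2 0.1792 [0.022 0.049]
[202.3 173.8] [0.593  0.2339] -0.5 0.1809 [0.023 0.033]
shift [ 0.1   0.25 12.23] twist -0.2 | yaw 3.6 t 23.85
```

>>> step_arm(
  motion=[
    [1, 0, 0, 4, 0],
    [1, 0, 0, 7, 0],
    [1, 0, 0, 9.5, 0],
    [1, 0, 0, 11, 0],
    [1, 0, 0, 12, 0],
    [1, 0, 0, 12.3, 0],
    [1, 0, 0, 12.3, 0],
    [1, 0, 0, 12.3, 0],
  ],
)

```text
time: 24.65
tool_pos: [0.4874, -0.3382, 0.0285]
tcp_rot: [3.139, 0.096, 0.003]
wrist_force: [1.0, 0.0, -1.4]
width: 0.219
grip_force: 78.5
```

>>> step_arm(
  motion=[
    [2.6, 0, 0, 0, 0],
    [2.6, 0, 0, 0, 0],
    [2.6, 0, 0, 0, 0],
    [2.6, 0, 0, -2, 0],
    [2.6, 0, 0, -5, 0],
    [2.6, 0, 0, -9, 0],
    [2.6, 0, 0, -13, 0],
    [2.6, 0, 0, -13, 0],
    [2.6, 0, 0, -13, 0],
  ],
)

```text
time: 25.55
tool_pos: [0.4873, -0.3383, 0.1591]
tcp_rot: [3.138, 0.095, 0.005]
wrist_force: [-0.4, -0.2, -1.1]
width: 0.301
grip_force: 0.0
```

```bash
python3 look.py w7.png .02; python3 g.py .613 .2338 .085 -.5  .6032 .1661 .085 3.2
```

```text
[ 0.4873 -0.3383  0.1591]
[ 58. 227.] [    0     0   222   420 28044] [265.9 -52.6] [326.2 803.1] 69.1
[466. 162.] [  348     0   212   354 50102] [ 457. -578.] [508.1 341.5] 17.9
[324. 111.] [ 306   21   37  199 5927] [ 555.3 -376.9] [179.2  31.5] 4.2
[276. 112.] [ 258   22   37  200 6122] [ 550.7 -334.7] [178.7  31.1] 3.4
[223.3 169.4] [0.5982 0.1658] 3.2 0.1792 [0.022 0.049]
[202.2 173.9] [0.593  0.2339] -0.4 0.1809 [0.023 0.033]
shift [ 16.19 -56.19   7.15] twist 4.0 | yaw 3.5 t 25.65
shift [ 14.8  -49.49   7.14] twist 0.3 | yaw 3.5 t 25.65
```

>>> step_arm(
  motion=[
    [0, 5, -12, -2, 0],
    [0, 14.8, -49.5, -2, 0],
    [0, 14.8, -49.5, -2, 0],
    [0, 14.8, -49.5, -2, 0],
    [0, 14.8, -49.5, -2, 0],
    [0, 14.8, -49.5, -2, 0],
    [0, 14.8, -49.5, -2, 0],
    [0, 14.8, -49.5, -2, 0],
    [0, 14.8, -49.5, -2, 0],
    [0, 14.8, -49.5, -2, 0],
    [0, 14.8, -49.5, -2, 0.3],
    [0, 14.8, -49.5, -2, 0.3],
    [0, 14.8, -49.5, 2, 0.3],
    [0, 14.8, -49.5, 5, 0.3],
    [0, 14.8, -49.5, 7.1, 0.3],
    [0, 14.8, -49.5, 8.5, 0.3],
    [0, 14.8, -49.5, 9.2, 0.3],
    [0, 14.8, -49.5, 9.2, 0.3],
    [0, 14.8, -49.5, 9.2, 0.3],
  ],
  force=30,
)

```text
time: 27.55
tool_pos: [0.6047, 0.1652, 0.0657]
tcp_rot: [-3.14, -0.087, -0.002]
wrist_force: [-0.1, 0.5, -0.1]
width: -0.0
grip_force: 0.0
```

>>> step_arm(
  motion=[
    [0, 0, 0, 0.2, 0],
    [0, 0, 0, 0.35, 0],
    [0, 0, 0, 0.45, 0],
    [0, 0, 0, 0.45, 0],
    [0, 0, 0, 0.45, 0],
  ],
)

```text
time: 28.05
tool_pos: [0.6048, 0.1655, 0.0631]
tcp_rot: [3.14, 0.088, 0.003]
wrist_force: [-3.7, -1.2, 9.7]
width: 0.0
grip_force: 5.1
```

>>> step_arm(
  motion=[
    [0, -0.5, 0, 0.05, 0],
    [0, -1.2, 0, 0.05, 0],
    [0, -2, 0, 0.05, 0],
    [0, -3, 0, 0.05, 0],
    [0, -4, 0, 0.05, 0],
    [0, -5, 0, 0.05, 0],
    [0, -6, 0, 0.05, 0],
    [0, -7, 0, 0.05, 0],
    [0, -8, 0, 0.05, 0],
    [0, -8.8, 0, 0.05, 0],
    [0, -9.3, 0, 0.05, 0],
    [0, -9.5, 0, 0.05, 0],
    [0, -9.5, 0, 0.05, 0],
    [0, -9.5, 0, 0.05, 0],
  ],
)

```text
time: 29.45
tool_pos: [0.5124, 0.1611, 0.0631]
tcp_rot: [-3.139, -0.088, -0.011]
wrist_force: [0.6, -0.1, 8.8]
width: -0.002
grip_force: 4.1
```

>>> step_arm(
  motion=[
    [0, 0, 0, -2, 0],
    [0, 0, 0, -5, 0],
    [3.8, -3, 0, -8, 0],
    [3.8, -6, 0, -11, 0],
    [3.8, -7, 0, -11, 0],
    [3.8, -7, 0, -11, 0],
    [3.8, -7, 0, -11, 0],
    [3.8, -7, 0, -11, 0],
  ],
)

```text
time: 30.25
tool_pos: [0.4392, 0.1562, 0.1688]
tcp_rot: [3.14, 0.087, -0.003]
wrist_force: [0.7, 0.3, -0.5]
width: 0.443
grip_force: 0.0
```

```bash
python3 ov.py w8.png
```

```text
[0.4392 0.1562 0.1688]
[183.  56.] mid 551.6 235.1 LxW 98.8 31.8 yaw -0.5 handle end [0.5022 0.2355] grip [0.5272 0.2353] z 0.0637
[273.  96.] mid 504.7 162.2 LxW 179.9 49.9 yaw 3.1 handle end [0.4149 0.1575] grip [0.4399 0.1588] z 0.0637
```

>>> step_arm(
  motion=[
    [3.8, 0.1, -0.2, 4, 0],
    [3.8, 0.1, -0.2, 8, 0],
    [3.8, 0.1, -0.2, 11, 0],
    [3.8, 0.1, -0.2, 11.9, 0],
    [3.8, 0.1, -0.2, 11.9, 0],
    [1, 0.1, -0.2, 11.9, 0],
    [1, 0.1, -0.2, 11.9, 0],
    [1, 0.1, -0.2, 11.9, 0],
    [1, 0.1, -0.2, 11.9, 0],
    [1, 0.1, -0.2, 11.9, 0],
    [1, 0.1, -0.2, 11.9, 0],
  ],
  force=90,
)

```text
time: 31.4
tool_pos: [0.4415, 0.1588, 0.0522]
tcp_rot: [-3.14, -0.087, -0.005]
wrist_force: [1.7, 1.2, 3.4]
width: 0.215
grip_force: 88.4
```

>>> step_arm(
  motion=[
    [1, 0, 0, -1, 0],
    [1, 0, 0, -3, 0],
    [1, 0, 0, -6, 0],
    [1, 0, 0, -10, 0],
    [1, 0, 0, -10, 0],
    [1, 0, 0, -10, 0],
  ],
)

```text
time: 32.0
tool_pos: [0.4403, 0.1586, 0.1522]
tcp_rot: [-3.14, -0.087, -0.002]
wrist_force: [0.1, -0.7, -0.6]
width: 0.209
grip_force: 88.2
```

```bash
python3 g.py .4796 -.2303 .15 3.8
```

```text
shift [ 1.76 39.04  0.2 ] twist -0.6 | yaw 3.2 t 32.0
```

>>> step_arm(
  motion=[
    [1, 1.8, 3, 0, 0],
    [1, 1.8, 7, 0, 0],
    [1, 1.8, 11, 0, 0],
    [1, 1.8, 15, 0, 0],
    [1, 1.8, 19, 0, 0],
    [1, 1.8, 23, 0, 0],
    [1, 1.8, 27, 0, 0],
    [1, 1.8, 31, 0, 0],
    [1, 1.8, 35, 0, 0],
    [1, 1.8, 38, 0, -0.6],
    [1, 1.8, 39, 0, -0.6],
    [1, 1.8, 39, 0, -0.6],
    [1, 1.8, 39, 0, -0.6],
    [1, 1.8, 39, 0, -0.6],
  ],
)

```text
time: 33.4
tool_pos: [0.4792, -0.2284, 0.1503]
tcp_rot: [-3.138, -0.106, 0.002]
wrist_force: [0.1, 0.3, -1.9]
width: 0.214
grip_force: 88.3
```

>>> step_arm(
  motion=[
    [1, 0, 0, 4, 0],
    [1, 0, 0, 7, 0],
    [1, 0, 0, 9.5, 0],
    [1, 0, 0, 11, 0],
    [1, 0, 0, 12, 0],
    [1, 0, 0, 12.3, 0],
    [1, 0, 0, 12.3, 0],
    [1, 0, 0, 12.3, 0],
  ],
)

```text
time: 34.2
tool_pos: [0.4809, -0.2305, 0.0293]
tcp_rot: [3.139, 0.104, 0.003]
wrist_force: [-0.1, 0.5, -1.0]
width: 0.21
grip_force: 88.3
```

>>> step_arm(
  motion=[
    [3, 0, 0, 0, 0],
    [3, 0, 0, 0, 0],
    [3, 0, 0, 0, 0],
    [3, 0, 0, -2, 0],
    [3, 0, 0, -5, 0],
    [3, 0, 0, -9, 0],
    [3, 0, 0, -13, 0],
    [3, 0, 0, -13, 0],
    [3, 0, 0, -13, 0],
  ],
)

```text
time: 35.1
tool_pos: [0.4809, -0.2306, 0.16]
tcp_rot: [3.138, 0.104, 0.005]
wrist_force: [0.6, 0.9, 0.5]
width: 0.352
grip_force: 0.0
```

```bash
python3 look.py w9.png .02; python3 g.py .613 .2338 .085 -.5
```

```text
[ 0.4809 -0.2306  0.16  ]
[ 99. 196.] [    0     0   227   420 42879] [270.1  71.7] [261.  862.5] 56.2
[504. 203.] [  351     0   209   367 28666] [ 428.9 -484.1] [552.3 345.4] 19.5
[276. 104.] [ 248   23   57  199 6886] [ 543.8 -226.6] [178.5  48.4] 3.8
[395. 117.] [ 378   30   35  192 5074] [ 550.4 -334.4] [179.   31.5] 3.2
[435. 118.] [ 419   34   33  186 4350] [ 555.  -376.5] [179.6  31.4] 3.7
[262. 306.] [ 231  276   75   64 2565] [ 357.4 -228. ] [58.3 97.6] 77.4
[202.3 173.8] [0.593  0.2339] -0.5 0.1809 [0.023 0.033]
shift [ 16.44 -45.34   7.23] twist 4.3 | yaw 3.8 t 35.2
```

View pics/w9.png

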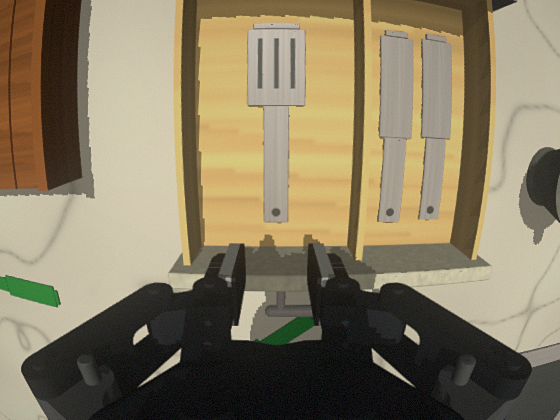

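The turner is at (276,104) in the wide bay, with both spreaders at (395,117) and (435,118) in the narrow bay. Now the last spreader.

>>> step_arm(
  motion=[
    [0, 5, -12, -2, 0],
    [0, 16.4, -45.3, -2, 4.3],
    [0, 16.4, -45.3, -2, 4.3],
    [0, 16.4, -45.3, -2, 4.3],
    [0, 16.4, -45.3, -2, 4.3],
    [0, 16.4, -45.3, -2, 4.3],
    [0, 16.4, -45.3, -2, 4.3],
    [0, 16.4, -45.3, -2, 4.3],
    [0, 16.4, -45.3, -2, 4.3],
    [0, 16.4, -45.3, -2, 4.3],
    [0, 16.4, -45.3, -2, 4.3],
    [0, 16.4, -45.3, -2, 4.3],
    [0, 16.4, -45.3, 2, 4.3],
    [0, 16.4, -45.3, 5, 4.3],
    [0, 16.4, -45.3, 7.2, 4.3],
    [0, 16.4, -45.3, 8.5, 4.3],
    [0, 16.4, -45.3, 9.2, 4.3],
    [0, 16.4, -45.3, 9.2, 4.3],
    [0, 16.4, -45.3, 9.2, 4.3],
  ],
  force=30,
)

```text
time: 37.1
tool_pos: [0.6144, 0.2328, 0.0673]
tcp_rot: [-3.141, 0.015, -0.003]
wrist_force: [-0.0, 1.2, 0.9]
width: -0.002
grip_force: 0.0
```

>>> step_arm(
  motion=[
    [0, 0, 0, 0.2, 0],
    [0, 0, 0, 0.35, 0],
    [0, 0, 0, 0.45, 0],
    [0, 0, 0, 0.45, 0],
    [0, 0, 0, 0.45, 0],
  ],
)

```text
time: 37.6
tool_pos: [0.6143, 0.2332, 0.0631]
tcp_rot: [-3.141, 0.014, -0.003]
wrist_force: [-0.8, -0.4, 4.8]
width: -0.003
grip_force: 2.7
```

>>> step_arm(
  motion=[
    [0, 0, 0, 0.14, 0],
    [0, -0.5, 0, 0.14, 0],
    [0, -1.2, 0, 0.14, 0],
    [0, -2, 0, 0.14, 0],
    [0, -3, 0, 0.14, 0],
    [0, -4, 0, 0.14, 0],
    [0, -5, 0, 0.14, 0],
    [0, -6, 0, 0.14, 0],
    [0, -7, 0, 0.14, 0],
    [0, -8, 0, 0.14, 0],
    [0, -8.8, 0, 0.14, 0],
    [0, -9.2, 0, 0.14, 0],
    [0, -9.4, 0, 0.14, 0],
    [0, -9.4, 0, 0.14, 0],
    [0, -9.4, 0, 0.14, 0],
  ],
)

```text
time: 39.1
tool_pos: [0.5225, 0.2349, 0.0631]
tcp_rot: [-3.139, 0.014, -0.01]
wrist_force: [0.3, 0.7, 8.4]
width: 0.002
grip_force: 4.0
```

>>> step_arm(
  motion=[
    [0, 0, 0, -2, 0],
    [0, 0, 0, -5, 0],
    [3.8, -3, 0, -8, 0],
    [3.8, -6, 0, -11, 0],
    [3.8, -8.5, 0, -11, 0],
    [3.8, -8.5, 0, -11, 0],
    [3.8, -8.5, 0, -11, 0],
    [3.8, -8.5, 0, -11, 0],
  ],
)

```text
time: 39.9
tool_pos: [0.435, 0.2345, 0.1698]
tcp_rot: [3.141, -0.014, 0.0]
wrist_force: [0.2, -0.1, 0.6]
width: 0.447
grip_force: 0.0
```

```bash
python3 ov.py w10.png
```

```text
[0.435  0.2345 0.1698]
[272. 109.] mid 500.5 236.6 LxW 179.6 31.3 yaw -0.6 handle end [0.4107 0.2375] grip [0.4357 0.2373] z 0.0637
```

>>> step_arm(
  motion=[
    [3.8, 0, -0.3, 4, 0],
    [3.8, 0, -0.3, 8, 0],
    [3.8, 0, -0.3, 11, 0],
    [3.8, 0, -0.3, 12, 0],
    [3.8, 0, -0.3, 12, 0],
    [1, 0, -0.3, 12, 0],
    [1, 0, -0.3, 12, 0],
    [1, 0, -0.3, 12, 0],
    [1, 0, -0.3, 12, 0],
    [1, 0, -0.3, 12, 0],
    [1, 0, -0.3, 12, 0],
  ],
  force=80,
)

```text
time: 41.05
tool_pos: [0.4358, 0.238, 0.0513]
tcp_rot: [-3.14, 0.014, -0.004]
wrist_force: [1.4, 0.0, 3.1]
width: 0.219
grip_force: 78.5
```

>>> step_arm(
  motion=[
    [1, 0, 0, -1, 0],
    [1, 0, 0, -3, 0],
    [1, 0, 0, -6, 0],
    [1, 0, 0, -10, 0],
    [1, 0, 0, -10, 0],
    [1, 0, 0, -10, 0],
  ],
)

```text
time: 41.65
tool_pos: [0.4348, 0.2377, 0.1514]
tcp_rot: [-3.141, 0.014, -0.003]
wrist_force: [0.1, -0.7, -2.4]
width: 0.215
grip_force: 78.4
```

```bash
python3 g.py .488 -.3598 .15 3.8
```

```text
shift [ 5.85 59.7   0.09] twist -4.3 | yaw -0.5 t 41.65
```

```bash
python3 g.py .4905 -.379 .15 3.8
```

```text
shift [ 6.12 61.62  0.09] twist -4.3 | yaw -0.5 t 41.65
```

>>> step_arm(
  motion=[
    [1, 6.1, 3, 0, 0],
    [1, 6.1, 7, 0, 0],
    [1, 6.1, 11, 0, -1],
    [1, 6.1, 15, 0, -2],
    [1, 6.1, 19, 0, -3],
    [1, 6.1, 23, 0, -4.3],
    [1, 6.1, 27, 0, -4.3],
    [1, 6.1, 31, 0, -4.3],
    [1, 6.1, 35, 0, -4.3],
    [1, 6.1, 39, 0, -4.3],
    [1, 6.1, 43, 0, -4.3],
    [1, 6.1, 47, 0, -4.3],
    [1, 6.1, 51, 0, -4.3],
    [1, 6.1, 55, 0, -4.3],
    [1, 6.1, 58.5, 0, -4.3],
    [1, 6.1, 60.8, 0, -4.3],
    [1, 6.1, 61.5, 0, -4.3],
    [1, 6.1, 61.5, 0, -4.3],
    [1, 6.1, 61.5, 0, -4.3],
    [1, 6.1, 61.5, 0, -4.3],
  ],
)

```text
time: 43.65
tool_pos: [0.49, -0.3764, 0.1499]
tcp_rot: [-3.139, -0.106, 0.001]
wrist_force: [0.0, 0.1, -1.4]
width: 0.219
grip_force: 78.5
```

>>> step_arm(
  motion=[
    [1, 0, 0, 4, 0],
    [1, 0, 0, 7, 0],
    [1, 0, 0, 9.5, 0],
    [1, 0, 0, 11, 0],
    [1, 0, 0, 12, 0],
    [1, 0, 0, 12.5, 0],
    [1, 0, 0, 12.5, 0],
    [1, 0, 0, 12.5, 0],
  ],
)

```text
time: 44.45
tool_pos: [0.4909, -0.3787, 0.0265]
tcp_rot: [3.138, 0.104, 0.003]
wrist_force: [0.1, 0.5, -0.9]
width: 0.219
grip_force: 78.5
```

>>> step_arm(
  motion=[
    [2.6, 0, 0, 0, 0],
    [2.6, 0, 0, 0, 0],
    [2.6, 0, 0, 0, 0],
    [2.6, 0, 0, -2, 0],
    [2.6, 0, 0, -5, 0],
    [2.6, 0, 0, -9, 0],
    [2.6, 0, 0, -13, 0],
    [2.6, 0, 0, -13, 0],
    [2.6, 0, 0, -13, 0],
  ],
)

```text
time: 45.35
tool_pos: [0.491, -0.3789, 0.1574]
tcp_rot: [3.137, 0.104, 0.005]
wrist_force: [-0.0, -0.4, -1.1]
width: 0.304
grip_force: 0.0
```

```bash
python3 look.py w11.png .022; python3 g.py .3836 -.2933 .25 93.8 .3836 -.2933 .16 93.8
```

```text
[ 0.491  -0.3789  0.1574]
[ 55. 245.] [    0     0   225   420 22178] [279.1 -98. ] [356.1 788.1] 72.3
[439. 161.] [  326     0   234   373 59401] [ 436.7 -622.7] [574.5 359. ] 20.1
[277. 112.] [ 258   20   39  203 6658] [ 554.9 -375.8] [179.2  32.4] 3.7
[229. 114.] [ 211   24   37  200 6037] [ 550.5 -334.9] [178.   31.3] 3.2
[117. 113.] [  93   34   46  188 4999] [ 544.2 -227.4] [177.8  48.8] 3.6
[273. 302.] [ 237  279   70   61 2277] [ 369.6 -381.4] [75.2 72.7] 3.9
shift [-10.    -9.11  -9.57] twist -90.0 | yaw 3.8 t 45.45
shift [-9.99 -9.09 -0.57] twist -90.0 | yaw 3.8 t 45.45
```

View pics/w11.png

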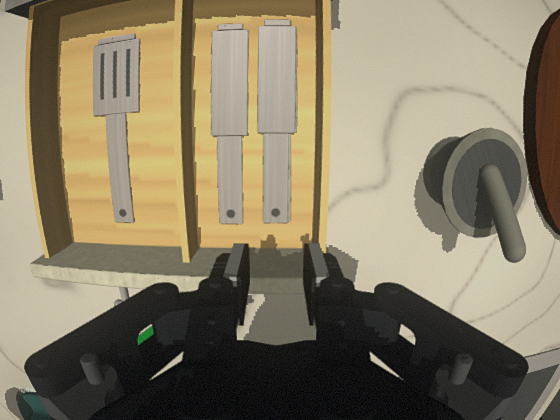

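All four tools lie flat in the bays: the turner at (117,113), one spreader at (229,114), and two spreaders stacked at (277,112). Now I shut the drawer.

>>> step_arm(
  motion=[
    [3, -3, -3, -3, -8],
    [3, -10, -9.1, -3, -16],
    [3, -10, -9.1, -3, -24],
    [3, -10, -9.1, -3, -32],
    [3, -10, -9.1, -3, -40],
    [3, -10, -9.1, -3, -48],
    [3, -10, -9.1, -3, -56],
    [3, -10, -9.1, -3, -64],
    [3, -10, -9.1, -3, -72],
    [3, -10, -9.1, -3, -80],
    [3, -10, -9.1, -3, -88],
    [3, -10, -9.1, -3, -90],
    [3, -10, -9.1, -1, -90],
    [3, -10, -9.1, -0.6, -90],
    [3, -10, -9.1, -0.6, -90],
    [3, -10, -9.1, -0.6, -90],
  ],
  force=40,
)

```text
time: 47.05
tool_pos: [0.3839, -0.2936, 0.1607]
tcp_rot: [-2.146, -2.292, 0.0]
wrist_force: [-0.5, -0.3, 0.7]
width: 0.352
grip_force: 0.0
```

```bash
python3 g.py .3836 -.2933 .036 93.8
python3 - <<'E'
from h import *
p,d=shot("wrist","w12.png")
E
```

```text
shift [ 1.000e-02 -1.000e-02  1.247e+01] twist -0.0 | yaw 93.8 t 47.05
```

View pics/w12.png

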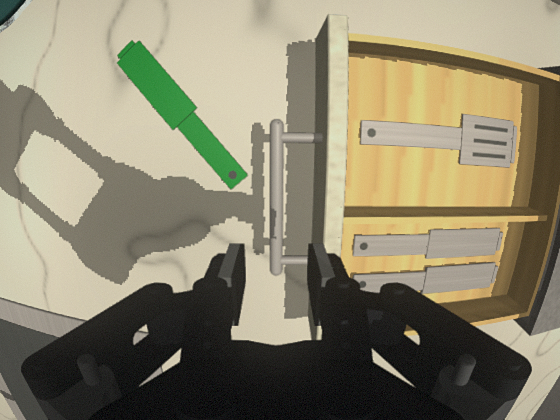

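The bar at column 277 is centred between the fingers, so I can grip it and push.

>>> step_arm(
  motion=[
    [3, 0, 0, 4, 0],
    [3, 0, 0, 8, 0],
    [3, 0, 0, 11, 0],
    [3, 0, 0, 12.3, 0],
    [3, 0, 0, 12.3, 0],
    [0.5, 0, 0, 12.3, 0],
    [0.5, 0, 0, 12.3, 0],
    [0.5, 0, 0, 12.3, 0],
    [0.5, 0, 0, 12.3, 0],
    [0.5, 0, 0, 12.3, 0],
    [0.5, 0, 0, 12.3, 0],
  ],
)

```text
time: 48.2
tool_pos: [0.3852, -0.2947, 0.0394]
tcp_rot: [2.145, 2.292, 0.0]
wrist_force: [0.2, -0.5, 6.4]
width: 0.108
grip_force: 39.5
```

>>> step_arm(
  motion=[
    [0.5, 0, 0.7, 0, 0],
    [0.5, 0, 1.8, 0, 0],
    [0.5, 0, 3.3, 0, 0],
    [0.5, 0, 5, 0, 0],
    [0.5, 0, 6.8, 0, 0],
    [0.5, 0, 8.6, 0, 0],
    [0.5, 0, 10.4, 0, 0],
    [0.5, 0, 12.2, 0, 0],
    [0.5, 0, 14, 0, 0],
    [0.5, 0, 15.8, 0, 0],
    [0.5, 0, 17.5, 0, 0],
    [0.5, 0, 19, 0, 0],
    [0.5, 0, 20.3, 0, 0],
    [0.5, 0, 21.4, 0, 0],
    [0.5, 0, 22.2, 0, 0],
    [0.5, 0, 22.8, 0, 0],
    [0.5, 0, 23.2, 0, 0],
    [0.5, 0, 23.4, 0, 0],
    [0.5, 0, 23.4, 0, 0],
    [0.5, 0, 23.4, 0, 0],
  ],
)

```text
time: 50.2
tool_pos: [0.6184, -0.2802, 0.0395]
tcp_rot: [2.145, 2.292, -0.001]
wrist_force: [-1.2, -5.2, 5.9]
width: 0.11
grip_force: 39.6
```

>>> step_arm(
  motion=[
    [0.5, 0, 0.2, 0, 0],
    [0.5, 0, 0.4, 0, 0],
    [0.5, 0, 0.5, 0, 0],
    [0.5, 0, 0.5, 0, 0],
  ],
)

```text
time: 50.6
tool_pos: [0.6184, -0.2801, 0.0394]
tcp_rot: [-2.143, -2.291, 0.011]
wrist_force: [-15.0, -7.0, 15.9]
width: 0.108
grip_force: 40.7
```

Hard stop, so the drawer is shut. Now release, rise and back off.

>>> step_arm(
  motion=[
    [0.5, 0, 0, 0, 0],
    [3, 0, -0.5, 0, 0],
    [3, 0, -0.5, 0, 0],
    [3, 0, -0.5, 0, 0],
    [3, 0, -0.5, -3, 0],
    [3, 0, -0.5, -7, 0],
    [3, 0, -0.5, -11, 0],
    [3, 0, -2, -15, 0],
    [3, 0, -6, -18, 0],
    [3, 0, -10, -20, 0],
    [3, 0, -10, -20, 0],
    [3, 0, -10, -20, 0],
  ],
)

```text
time: 51.8
tool_pos: [0.5233, -0.2845, 0.2389]
tcp_rot: [2.146, 2.292, 0.002]
wrist_force: [-0.8, -0.0, 0.5]
width: 0.352
grip_force: 0.0
```

Run:
```python
from h import *
p,d=shot("wrist","w13.png"); s=bot.read_state();print(s["tool_pos"],s["wrist_force"])
p,d=shot("top"); cv2.imwrite("pics/c13.png",cv2.resize(p[55:230,150:420],None,fx=2.9,fy=2.9)[...,::-1])
```

```text
[ 0.52339595 -0.2842641   0.23773355] [-2.56872185e-01  3.04876060e-01  4.59825004e-05]
```

View pics/w13.png

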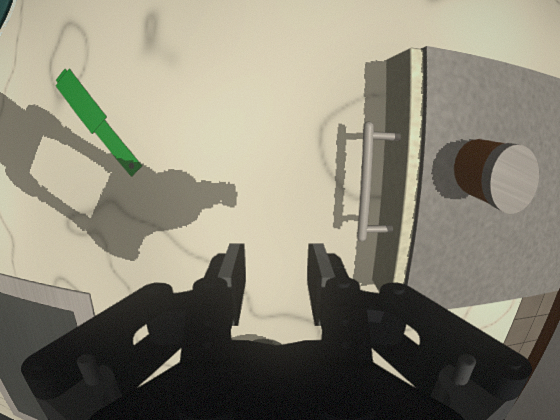

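View pics/c13.png

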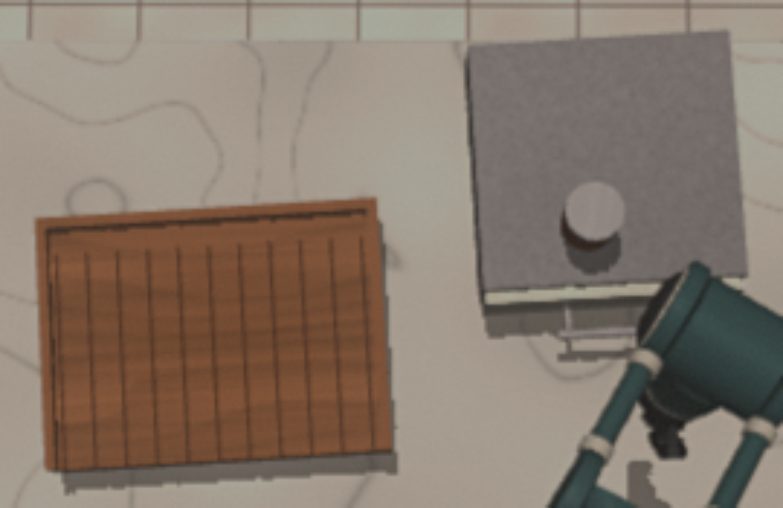

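The wrist view shows the bar at (368,180) and the drawer shut, and the jar at (500,178) unmoved. The top crop shows the board empty, so I'm handing in.

```bash
python3 -c "
from workcell import bot
print(bot.finish_job())"
```

```text
the job is handed in; nothing more can be done
None
```

All four tools found on the board (one turner, three spreaders) are in the drawer's compartments, with two of the spreaders stacked; the drawer is pushed shut to its stop, the jar, tumbler and mortar were left alone, and the job was handed in at about 52 s, with no verdict returned.

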